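Feed a ware board past the chute's non-return flap

TASK

Feed the clay fish into the kiln queue: with the fingertips, push the wooden board it sits on along the chute, through the hanging flap and far enough beyond it that the flap can drop shut behind the board, then draw the fingers back out so that it does. Push only on the board's edge: do not touch the soft fish, do not lift or tip the board, and leave the other things on the table where they are.

Things in the scene. Friction and masses are not known exactly. Their poses are not given: they have to be found in the camera images.
- chute: Plywood feed chute, open above, fixed, 310 long x 154 wide. Origin on the table top (z=0) straight below the flap's pivots; +x is the feed direction, z up. The flat deck's top is at z=+8 mm, from x=-150 to +160. Two straight guide rails, 14 mm above the deck and 10 mm thick, bound a channel 130 mm wide (y=-65 to +65) along its whole length. An end stop 20 mm high has its face at x=+150.
- flap (a joint): Non-return flap at x=0, swung like a pendulum about flap_axis: a low cross panel 125 wide, 3 thick (6 mm bead below), 5 to 19 mm above the deck, on thin arms at its two sides. 0 rad = hanging shut; grows as the panel swings to +x and up, to 1.45; cannot swing to -x. About 60 g, no spring: falls shut. Board, fish and fingers swing it; it trails over the board and leans on the fingers.
- flap_axis (a point): Middle of the flap's pivot axis (along chute y), 65 mm above the deck, in open air: no bar crosses here, so fingers follow through between the arms (119 mm free; brackets at y=65 to 74, x=-17 to 17, 70 mm above the deck). The panel is 46 to 60 mm from the axis: it drops only when the board's rear edge is over 26 mm past x=0, while upright fingers can go at most 44 mm past before it jams them.
- parking (a point): A point on the deck's top midway between the rails, 77 mm past the flap: the best place for the board's centre at the end (its rear edge is then 37 mm past the flap); axes as the chute's.
- board_center (a point): Centre of the dark-wood ware board, 80 (along its x) x 120 x 10 mm (this point is 5 mm above its underside, which lies on the deck); x about along the feed direction, z up. Starts between the rails, front edge 8 to 40 mm short of the flap; 5 mm of play to each rail, which keep it about straight. Push on the middle of its rear (-x) edge, 40 mm behind this point.
- ware_board: The same board, loose, about 0.2 kg with the fish; origin at the middle of its underside, axes as board_center.
- board_fish: Lump-like clay fish, 49 x 45 x 16 mm, stuck on the board's top near its front (+x) edge, 13 mm ahead of the board's centre; its top is 26 mm above the deck. About 28 mm of bare board lies behind it. Origin at the middle of its underside. Soft: not to be touched with the fingers (the light flap may brush over it).
- rib: Bystander: flat wooden rib, 52 x 83 x 8 mm, beside the chute on the left; origin at the middle of its underside.
- stopper: Bystander: pale standing cone stopper, 20 mm across, 39 mm high, beside the chute on the right; origin at the middle of its underside.
- dowel: Bystander: beech dowel, 13 x 100 mm, lying beside the chute on the left; origin at the middle of its underside.
- trailer: Bystander: pale squeeze bulb with a thin upright spout, 34 mm across, 58 mm high, beside the chute on the right; origin at the middle of its underside.
- pin: Bystander: wooden rolling pin, 254 mm long, at the left end of the table, does not move; origin at the middle of its underside.
- moth: Bystander: clay moth, 60 x 64 x 11 mm, at the near right of the table; origin at the middle of its underside.
Mind the look-alikes: they are no part of the job. Of the things that look like the ware_board, the largest one is meant.

How it is judged:
By the outcome, as a careful person would: the job done as asked, in the order asked, and still so for the second after the job is handed in, with the robot touching nothing.
It also fails if it takes over 38 s, if anything falls off the work surface, if the arm or the gripper's body presses on something with over 40 N, if the wrist force passes 120 N, or if a joint passes its speed limit or range.

ROBOT

A 6-joint arm with a two-finger parallel gripper is mounted at the origin on a cart in front of the work surface, level with it; the furniture and walls round the work are solid. World frame = base frame: x ahead of the robot, y to its left, z up, the work surface at z = 0. Lengths are in m, angles in degrees, forces in N, time in s.
With the tool pointing down it reaches from about 0.25 to 0.725 m from the base axis. Payload 9.7 kg.
Tool frame: the origin (TCP) lies at the very end of the fingers, on their centre line; the grasp point (between the pads) lies 19 mm behind it; z points along the fingers, y is the direction in which the jaws open and shut (so a half turn about z gives the same grasp; the last joint's range is limited). The gripper opens to 85 mm and grips with 20 to 120 N. Pads are 22 mm wide; open, the fingers measure 114 mm over their backs; the gripper's body (76 mm by 85 mm) begins 54 mm behind the grasp point. The pads swing forward as they close: fully open they stand 13 mm farther back than shut.
Start: joints at [-67.609, 4.979, 10.078, 95.1, 0, 90], TCP at [0.21, -0.509, 0.2] pointing down, gripper open.
Joint ranges: [-179.16, 179.16], [-48.56, 103.87], [-65.8, 70.77], [-126.05, 130.52], [-82.76, 87.17], [-180, 180]. Speed limits (degrees/s): [127.2, 127.2, 147.25, 180, 180, 180].

INTERFACE

Orientations are given as [roll, pitch, yaw] about the fixed x, y, z axes, in that order (R = Rz(yaw) Ry(pitch) Rx(roll)).
In Python, from workcell import bot gives the robot as it stands. The module is installed in compiled form; this text tells all that it offers.
- The arm moves only by the tool step_arm, never from a script. Its arguments are lists of equal length, an entry for each row: "dr": the turn, a rotation vector about the tool's x, y, z in rad, a list of three; "xyz": the shift along the tool's x, y, z in units of 40 mm (1.0 is 40 mm), a list of three; "gripper": the opening, from 0 (shut) to 1 (fully open). In form: {"dr": [[wx, wy, wz], ...], "xyz": [[x, y, z], ...], "gripper": [gripper, ...]}. A call has exactly 8 rows; each row is the pose to reach, as a shift and turn from the pose commanded when the call began, along the tool's axes at that moment; what a row does not reach only later rows make up. A row lasts 1/10 s, in which the tool goes at most 50 mm and 8.59 degrees, less where a joint would pass 70% of its speed; a pose out of reach is approached as far as the arm can. A call with a gripper value outside its range is refused whole. The fingers move at their own pace and stop on an object; "squeeze" is the grip in N (left out, the last holds). Time passes only in rows, so rows that repeat a pose let the fingers close, or fill a call up. It gives the time, the measured TCP pose, the force and the opening at its end, in the units of the state.
- bot.get_obs(): the state, without advancing time (a new reading comes with each control period).
- bot.camera(name): name is "side" or "top" or "wrist"; returns a dict with "image" (420x560x3 uint8, red, green, blue), "camera_matrix" (3x3 intrinsics, pixels), "R" (3x3) and "t" (3): a world point X has camera coordinates R X + t. Camera axes: x right, y down, z forward; pixel columns grow to the right and rows downward; lengths in m; the calibration is good to about 2 mm. A picture is of the moment at which its call begins. There is no depth.
- bot.job_done(): hands the job in, once; it reports no verdict.
Trained networks look in a picture, given as the dict that the camera call returned (one of the last four; its "shot" number tells which), for a name from the list of things; names that differ only in an ending like _2 or _b are one class to them, and where a whole thing is asked for, a point or a joint stands for the part that bears it (a point fixed in the world has none). Each returns a list of dicts, best first, with "p" (0 to 1); they miss things now and then, are a little off and sometimes report something else, mostly with a low value. They report only what shows in the picture. A call takes as long as a camera call. They do not tell look-alikes from the thing itself.
- bot.regions_of(picture, thing): "region" (420x560 bool, what is visible of it) and "box" ([centre column, centre row, width, height] in pixels, round what is visible of it).
The state is a dict: "time": time; "q": joint angles; "qd": joint speeds; "joint_efforts": joint torques, N m; "ee_pos": TCP position; "tcp_rot": TCP orientation; "wrist_force": force on the tool from outside, world axes, zero at the start; "torque": the same for the moment, N m; "opening": finger opening in m.
Only numpy, scipy, OpenCV 4.12 (cv2) and the standard library are available. Lean on these libraries where they do the work, as an engineer would, in place of code of your own. Each camera call takes 0.05 s, during which the arm holds its last target.

## Working session

There is one attempt and no reset: what is moved stays moved. The work goes in short steps, Python scripts to look and compute and a tool call to move; the robot and the scene stay as the last step left them, time stands still between calls to the robot, and variables do not carry over. Pictures are saved under pics/ and viewed, and the job is handed in when it is done.

Besides the shell and the picture viewer there is one more tool, called as name(argument=value, ...), one argument or row to a line, values as JSON. step_arm: Moves the arm, as the interface text tells. Its arguments: {"type":"object","properties":{"dr":{"type":"array"},"xyz":{"type":"array"},"gripper":{"type":"array"},"squeeze":{"type":"number"}},"required":["dr","xyz","gripper"]}

```bash
mkdir -p pics; cat > h.py <<'E'
import numpy as np, cv2, pickle
from workcell import bot
def save(p,n): cv2.imwrite(f'pics/{n}.png',cv2.cvtColor(p['image'],cv2.COLOR_RGB2BGR))
def ray(p,uv):
    K,R,t=p['camera_matrix'],np.array(p['R']),np.array(p['t'])
    d=R.T@np.linalg.solve(K,np.array([uv[0],uv[1],1.])); c=-R.T@t
    return c,d
def onz(p,uv,z):
    c,d=ray(p,uv); return c+d*(z-c[2])/d[2]
def proj(p,X):
    c=np.array(p['R'])@np.array(X)+np.array(p['t']); u=p['camera_matrix']@c; return u[:2]/u[2]
E
python3 - <<'E'
from h import *
o=bot.get_obs(); print(o)
for n in ['top','side']:
    p=bot.camera(n); save(p,n+'0'); pickle.dump(p,open(n+'0.pkl','wb'))
    print(n,-np.array(p['R']).T@p['t'])
    for th in ['chute','flap','ware_board','board_fish']:
        for r in bot.regions_of(p,th): 
            print(th,r['p'],np.round(r['box'],1),r['region'].sum())
E
```

```text
{'time': 0.0, 'q': array([-6.76071939e+01,  5.01218717e+00,  1.00354501e+01,  9.50990058e+01,
        1.12807451e-03,  9.00012769e+01]), 'qd': array([-0.04337485, -0.03142971,  0.05076305, -0.05223131,  0.05745127,
       -0.08048583]), 'joint_efforts': array([-1.63518805e-03, -5.20389211e+01,  4.64803720e+01,  1.64825411e-02,
       -8.70093527e-05,  9.13351101e-06]), 'ee_pos': array([ 0.20943175, -0.5082843 ,  0.19908158]), 'tcp_rot': array([-1.79924257e+02, -1.12638549e-03,  2.23915277e+01]), 'wrist_force': array([-0.00652904,  0.13014249, -0.1885122 ]), 'torque': array([-0.04439909, -0.00362514,  0.01807526]), 'opening': 0.08556869609374822}
top [0.44135099 0.03078181 1.10746007]
chute 0.82 [342.1 199.5  94.3 148.4] 7278
flap 0.75 [344.4 196.4  54.1  18.2] 170
ware_board 0.67 [233.6 258.1  28.4  41.3] 916
ware_board 0.59 [176.8 282.9  45.6  34.5] 972
ware_board 0.58 [340.7 199.2 102.4 149. ] 7430
board_fish 0.74 [173.8 284.2  15.3  17.5] 170
board_fish 0.65 [348.5 224.2  23.2  18.7] 311
board_fish 0.53 [237.2 258.4  16.4  12. ] 167
side [0.11157777 0.9320839  0.5729576 ]
chute 0.71 [281.1 214.7 104.   44.3] 2298
flap 0.48 [287.3 199.4   4.   16.7] 36
ware_board 0.9 [290.1 307.2  40.9  27.2] 677
ware_board 0.65 [304.8 218.8  30.9  19.6] 399
ware_board 0.3 [242.7 232.1  33.4   4.1] 129
board_fish 0.57 [291.5 304.6  16.3   6.3] 105
board_fish 0.52 [299.6 215.6  16.1   5.6] 98
```

```bash
python3 - <<'E'
from h import *
p=pickle.load(open('top0.pkl','rb'));im=cv2.cvtColor(p['image'],cv2.COLOR_RGB2BGR)
cv2.imwrite('pics/t_crop.png',cv2.resize(im[110:290,265:425],None,fx=3.3,fy=3.3,interpolation=cv2.INTER_CUBIC))
p=pickle.load(open('side0.pkl','rb'));im=cv2.cvtColor(p['image'],cv2.COLOR_RGB2BGR)
cv2.imwrite('pics/s_crop.png',cv2.resize(im[160:330,200:380],None,fx=3.3,fy=3.3,interpolation=cv2.INTER_CUBIC))
E
```

```text
(no output)
```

View pics/top0.png

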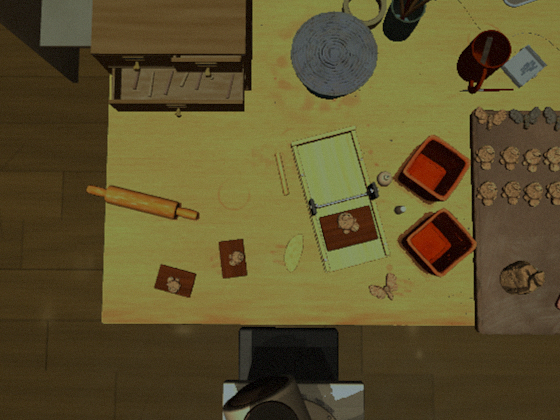

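View pics/side0.png

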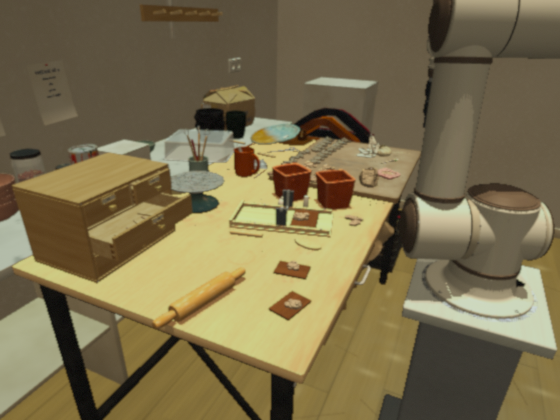

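View pics/t_crop.png

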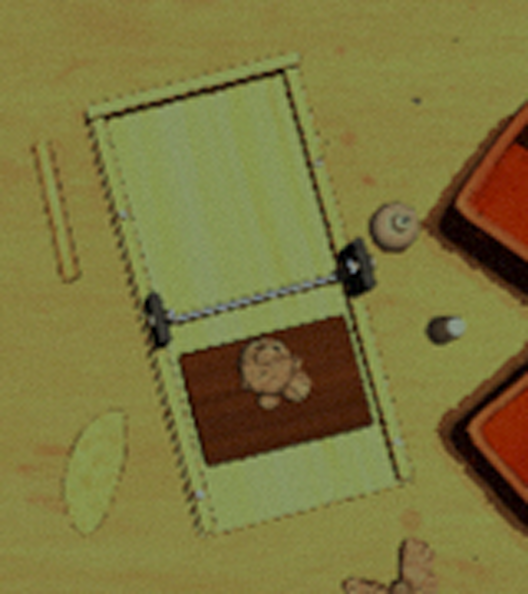

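View pics/s_crop.png

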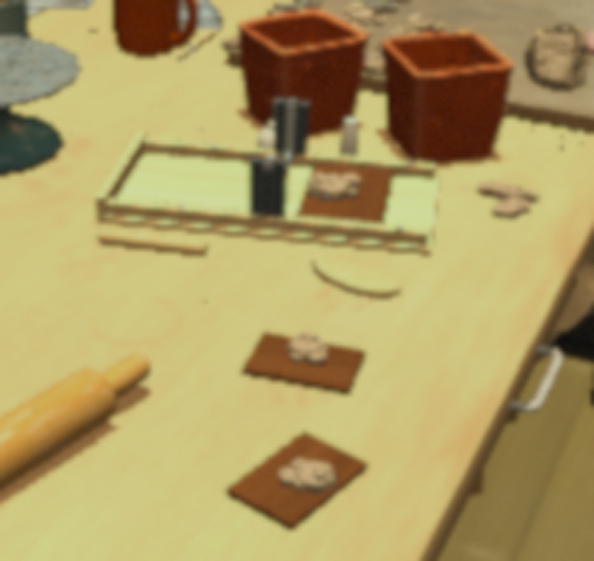

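```bash
cat > fit.py <<'E'
from h import *
from scipy.optimize import least_squares
p=pickle.load(open('top0.pkl','rb'));im=p['image']
hsv=cv2.cvtColor(im,cv2.COLOR_RGB2HSV)
crop=lambda a:np.array(a)/3.3+np.array([265,110])-0.35
obs=[([-150,76,22],crop([207,533])),([-150,-76,22],crop([410,478])),([160,-76,28],crop([297,55])),([160,76,28],crop([88,115])),
 ([0,69.5,78],crop([157,320])),([0,-69.5,78],crop([356,267]))]
def W(q,X): 
    c,s=np.cos(q[2]),np.sin(q[2]); X=np.array(X)/1000
    return np.array([q[0]+c*X[0]-s*X[1],q[1]+s*X[0]+c*X[1],X[2]])
f=lambda q:np.concatenate([proj(p,W(q,X))-u for X,u in obs])
r=least_squares(f,[.4,0,.2],loss='soft_l1')
q=r.x; print('chute',q[:2],np.degrees(q[2])); print(np.round(f(q).reshape(-1,2),1))
# board mask
m=((im[...,0].astype(int)-im[...,1]>25)).astype(np.uint8)
m[:, :300]=0; m[:, 395:]=0; m[:195]=0; m[262:]=0
n,l,st,ce=cv2.connectedComponentsWithStats(m)
i=1+np.argmax(st[1:,4]); print(st[i])
cn=max(cv2.findContours((l==i).astype(np.uint8),0,2)[0],key=len)
rc=cv2.minAreaRect(cn); bx=cv2.boxPoints(rc); print(rc)
def tochute(X):
    d=X[:2]-q[:2];c,s=np.cos(q[2]),np.sin(q[2]); return 1000*np.array([c*d[0]+s*d[1],-s*d[0]+c*d[1]])
for b in bx: 
    X=onz(p,b,.018); print(b,X,tochute(X))
big=cv2.resize(cv2.cvtColor(im,cv2.COLOR_RGB2BGR)[110:290,265:425],None,fx=3.3,fy=3.3,interpolation=cv2.INTER_CUBIC)
P=lambda u:tuple(int(v) for v in (np.array(u)+.35-[265,110])*3.3)
for z in (8,22):
  pts=[P(proj(p,W(q,[x,y,z]))) for x,y in[(-150,75),(-150,-75),(160,-75),(160,75)]]
  cv2.polylines(big,[np.array(pts)],True,(0,0,255),1)
for y in(-65,65): cv2.line(big,P(proj(p,W(q,[-150,y,8]))),P(proj(p,W(q,[150,y,8]))),(255,0,0),1)
cv2.polylines(big,[np.array([P(b) for b in bx])],True,(0,255,0),1)
cv2.imwrite('pics/fit.png',big)
E
python3 fit.py
```

```text
chute [ 0.56000052 -0.10566094] 15.054499787684842
[[-1.9  2.8]
 [ 1.7  2.1]
 [-0.5 -0.9]
 [-1.3 -2.3]
 [ 0.3 -0. ]
 [ 2.1 -0.3]]
[ 320  206   57   45 1529]
((347.81768798828125, 227.63449096679688), (34.455589294433594, 51.57821273803711), 75.3791275024414)
[318.51505 217.47432] [ 0.52298898 -0.05622665  0.018     ] [-22.90132149  57.35095698]
[368.423   204.45485] [ 0.55327551 -0.17011513  0.018     ] [-23.23538853 -60.49533116]
[377.12033 237.79466] [ 0.47731387 -0.18903597  0.018     ] [-101.50441939  -59.03669497]
[327.21237 250.81413] [ 0.44729384 -0.07576746  0.018     ] [-101.07403456   58.14168497]
```

View pics/fit.png

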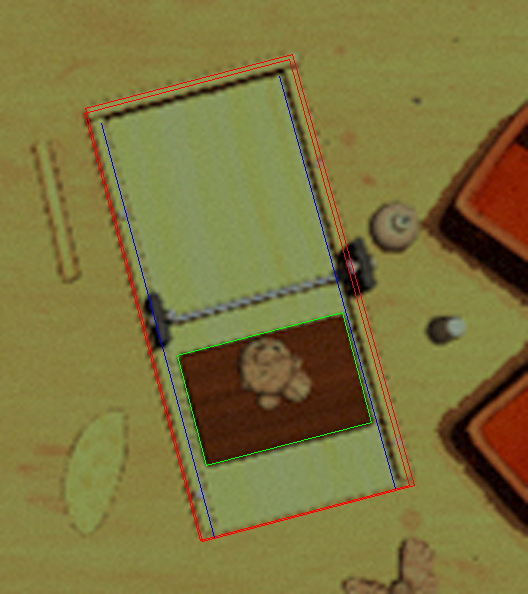

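The top view shows the chute, with its flap brackets at about (312,206) and (373,190). The ware board is inside, its rear edge running from (327,251) to (377,238), and the two smaller boards are look-alikes outside the chute. The fit agrees with the known board size. I'll move above the entry with the jaws shut.

step_arm(
  dr=[
    [0,0,0.03],
    [0,0,0.06],
    [0,0,0.09],
    [0,0,0.12],
    [0,0,0.128],
    [0,0,0.128],
    [0,0,0.128],
    [0,0,0.128],
  ],
  xyz=[
    [0.8,-0.6,0],
    [1.7,-1.3,0],
    [2.7,-2.0,0],
    [3.7,-2.75,0],
    [4.6,-3.4,0],
    [5.5,-4.1,0],
    [6.4,-4.75,0],
    [7.2,-5.35,0],
  ],
  gripper=[0,0,0,0,0,0,0,0],
)

```text
time: 1.3
ee_pos: [0.395, -0.1991, 0.2001]
tcp_rot: [180.0, -0.0, 15.1]
wrist_force: [0.6, -0.7, -0.0]
opening: 0.0002
```

step_arm(
  dr=[
    [0,0,0],
    [0,0,0],
    [0,0,0],
    [0,0,0],
    [0,0,0],
    [0,0,0],
    [0,0,0],
    [0,0,0],
  ],
  xyz=[
    [0.3,-0.4,0.3],
    [0.6,-0.8,0.7],
    [0.9,-1.1,1.1],
    [1.1,-1.17,1.5],
    [1.1,-1.17,2.0],
    [1.1,-1.17,2.0],
    [1.1,-1.17,2.0],
    [1.1,-1.17,2.0],
  ],
  gripper=[0,0,0,0,0,0,0,0],
)

```text
time: 2.1
ee_pos: [0.4249, -0.1446, 0.121]
tcp_rot: [180.0, -0.1, 15.0]
wrist_force: [-0.2, 0.3, -0.0]
opening: 0.0
```

```bash
python3 - <<'E'
from h import *
o=bot.get_obs(); print(o['time'],o['ee_pos'],o['tcp_rot'],o['wrist_force'])
for n in ['wrist','top']:
    p=bot.camera(n); save(p,n+'1'); pickle.dump(p,open(n+'1.pkl','wb'))
    print(n,-np.array(p['R']).T@p['t'])
E
```

```text
2.1 [ 0.42494963 -0.14463591  0.12098079] [ 1.79955359e+02 -6.88532177e-02  1.50367746e+01] [-0.2070422   0.33925525 -0.02496629]
wrist [ 0.50484306 -0.12305786  0.29563905]
top [0.44135099 0.03078181 1.10746007]
```

View pics/wrist1.png

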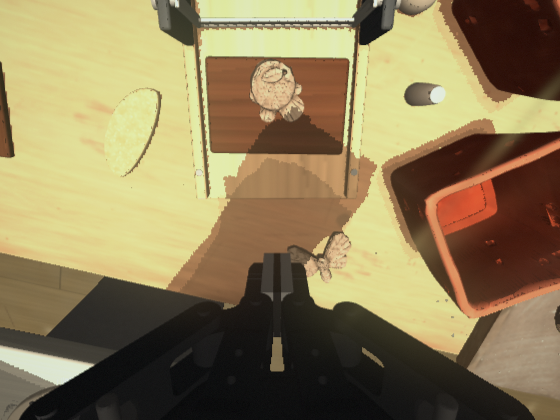

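View pics/top1.png

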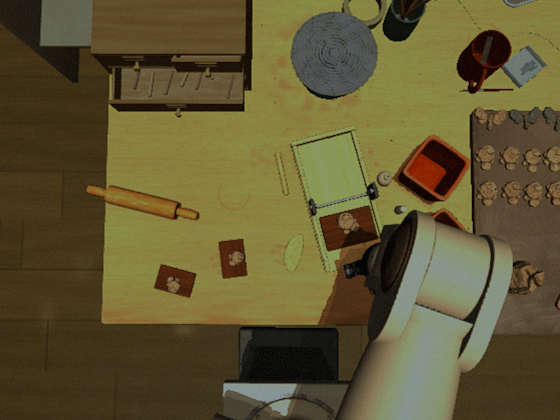

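```bash
python3 - <<'E'
from h import *
p=pickle.load(open('wrist1.pkl','rb'))
q=[.56,-.10566,np.radians(15.05)]
c,s=np.cos(q[2]),np.sin(q[2])
def tc(X): d=X[:2]-np.array(q[:2]); return np.round(1000*np.array([c*d[0]+s*d[1],-s*d[0]+c*d[1]]),1)
for n,uv,z in [('board RL',(211,153),.018),('RR',(346,155),.018),('FL',(207,57),.018),('FR',(351,58),.018),
 ('deck rear L',(207,198),.008),('deck rear R',(346,198),.008),('rail outer rearL',(195,198),.0),('rail outer rearR',(358,198),.0),('axis rod L',(200,21),.073),('rod R',(352,21),.073),('brkL back',(193,42),.078),('brkR back',(362,42),.078)]:
    X=onz(p,uv,z); print(n,np.round(X,4),tc(X))
im=cv2.cvtColor(p['image'],cv2.COLOR_RGB2BGR)
cv2.imwrite('pics/w_crop.png',cv2.resize(im[0:210,140:410],None,fx=2.8,fy=2.8,interpolation=cv2.INTER_CUBIC))
E
```

```text
board RL [ 0.4469 -0.0774  0.018 ] [-101.8   56.7]
RR [ 0.4768 -0.1955  0.018 ] [-103.7  -65.2]
FL [ 0.5233 -0.0591  0.018 ] [-23.3  54.5]
FR [ 0.5532 -0.1733  0.018 ] [-24.1 -63.5]
deck rear L [ 0.4005 -0.0805  0.008 ] [-147.4   65.7]
deck rear R [ 0.4359 -0.212   0.008 ] [-147.5  -70.5]
rail outer rearL [ 0.3945 -0.0676  0.    ] [-149.9   79.7]
rail outer rearR [ 0.4371 -0.2262  0.    ] [-150.   -84.5]
axis rod L [ 0.5389 -0.0635  0.073 ] [-9.4 46.2]
rod R [ 0.564  -0.1568  0.073 ] [ -9.4 -50.4]
brkL back [ 0.5255 -0.0627  0.078 ] [-22.2  50.4]
brkR back [ 0.5533 -0.1661  0.078 ] [-22.2 -56.6]
```

View pics/w_crop.png

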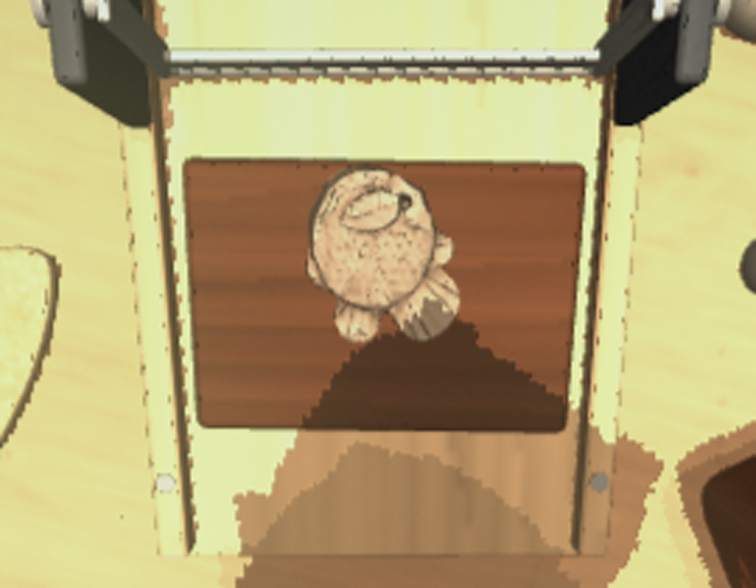

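```bash
python3 - <<'E'
from h import *
p=pickle.load(open('wrist1.pkl','rb'))
q=[.56,-.10566,np.radians(15.05)]
c,s=np.cos(q[2]),np.sin(q[2])
def tc(X): d=X[:2]-np.array(q[:2]); return np.round(1000*np.array([c*d[0]+s*d[1],-s*d[0]+c*d[1]]),1)
for n,uv,z in [('paneltopL',(199.5,18.6),.027),('paneltopR',(354.5,18.6),.027),('bead L',(200,25.5),.016),('bead R',(353,25.5),.016)]:
    X=onz(p,uv,z); print(n,np.round(X,4),tc(X))
X=np.array([.42495,-.14464,.12098]);print(proj(p,X), tc(X))
d=np.array([c,s,0]);l=np.array([-s,c,0])
for a,b in[(11,0),(-11,0),(11,15),(11,-15)]: print(a,b,proj(p,X+d*a/1e3+l*b/1e3))
im=cv2.cvtColor(p['image'],cv2.COLOR_RGB2BGR)
cv2.imwrite('pics/w_crop2.png',cv2.resize(im[230:350,180:380],None,fx=4,fy=4,interpolation=cv2.INTER_CUBIC))
E
```

```text
paneltopL [ 0.5474 -0.0506  0.027 ] [ 2.2 56.5]
paneltopR [ 0.5782 -0.1651  0.027 ] [  2.2 -62.1]
bead L [ 0.5445 -0.0489  0.016 ] [-0.2 58.9]
bead R [ 0.5763 -0.1673  0.016 ] [ -0.2 -63.7]
[276.7725968  241.25519627] [-140.5   -2.6]
11 0 [276.7714145  224.93945082]
-11 0 [276.7737363  256.98037331]
11 15 [252.31382475 224.94573164]
11 -15 [301.22861358 224.9331701 ]
```

View pics/w_crop2.png

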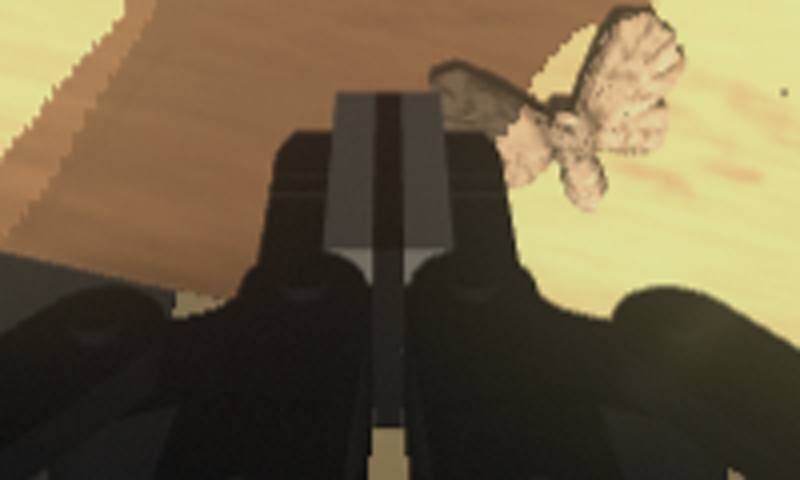

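```bash
python3 - <<'E'
from h import *
p=pickle.load(open('wrist1.pkl','rb'))
print(np.round(p['R'],3),p['camera_matrix'])
q=np.radians(15.05);c,s=np.cos(q),np.sin(q)
X=np.array([.42495,-.14464,.12098]);d=np.array([c,s,0])
for a in(-12,-8,-4,0,4,8,11):
    print(a,[(b,round(proj(p,X+d*a/1e3+[0,0,b/1e3])[1],1)) for b in(-10,0,10,20,28,38,48)])
E
```

```text
[[ 0.259 -0.966  0.   ]
 [-0.914 -0.246  0.322]
 [-0.311 -0.084 -0.947]] [[307.28073938   0.         276.63980855]
 [  0.         307.28073938 205.77806104]
 [  0.           0.           1.        ]]
-12 [(-10, np.float64(251.1)), (0, np.float64(258.4)), (10, np.float64(266.4)), (20, np.float64(275.2)), (28, np.float64(283.0)), (38, np.float64(293.7)), (48, np.float64(305.8))]
-8 [(-10, np.float64(245.7)), (0, np.float64(252.7)), (10, np.float64(260.5)), (20, np.float64(269.1)), (28, np.float64(276.6)), (38, np.float64(287.1)), (48, np.float64(298.9))]
-4 [(-10, np.float64(240.2)), (0, np.float64(247.0)), (10, np.float64(254.5)), (20, np.float64(262.9)), (28, np.float64(270.2)), (38, np.float64(280.4)), (48, np.float64(291.8))]
0 [(-10, np.float64(234.7)), (0, np.float64(241.3)), (10, np.float64(248.5)), (20, np.float64(256.6)), (28, np.float64(263.7)), (38, np.float64(273.5)), (48, np.float64(284.6))]
4 [(-10, np.float64(229.1)), (0, np.float64(235.4)), (10, np.float64(242.4)), (20, np.float64(250.2)), (28, np.float64(257.0)), (38, np.float64(266.6)), (48, np.float64(277.3))]
8 [(-10, np.float64(223.4)), (0, np.float64(229.4)), (10, np.float64(236.2)), (20, np.float64(243.7)), (28, np.float64(250.3)), (38, np.float64(259.5)), (48, np.float64(269.9))]
11 [(-10, np.float64(219.0)), (0, np.float64(224.9)), (10, np.float64(231.5)), (20, np.float64(238.7)), (28, np.float64(245.2)), (38, np.float64(254.1)), (48, np.float64(264.2))]
```

```bash
python3 - <<'E'
from h import *
p=bot.camera('side'); save(p,'side1'); pickle.dump(p,open('side1.pkl','wb'))
X=np.array([.42495,-.14464,.12098]);print(proj(p,X),proj(p,X+[0,0,.038]),proj(p,[.42495,-.14464,.008]))
u=proj(p,X).astype(int);im=cv2.cvtColor(p['image'],cv2.COLOR_RGB2BGR)
y0,x0=u[1]-60,u[0]-60;print(x0,y0)
cr=cv2.resize(im[y0:y0+110,x0:x0+120],None,fx=5,fy=5,interpolation=cv2.INTER_NEAREST)
P=lambda v:tuple(int(k) for k in (v-[x0,y0]+.5)*5)
for b in (0,38): cv2.circle(cr,P(proj(p,X+[0,0,b/1e3])),3,(0,0,255),-1)
cv2.imwrite('pics/s1c.png',cr)
E
```

```text
[332.63798945 189.75574161] [333.65745401 177.80268157] [329.77205866 223.35832481]
272 129
```

View pics/s1c.png

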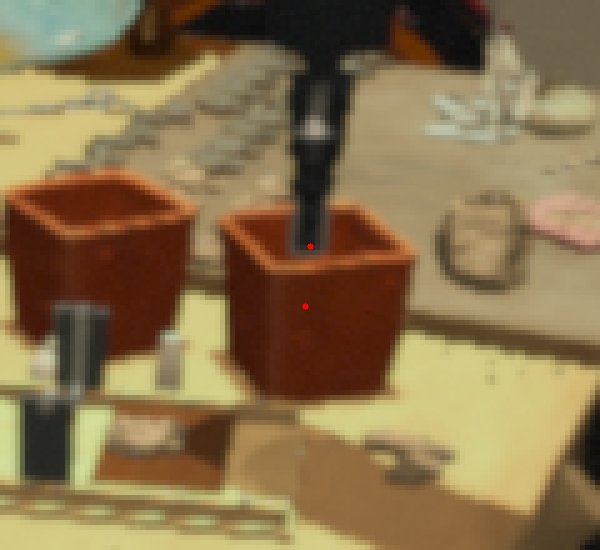

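The tip in both the wrist view (row 253) and the side view (about (333,179)) appears roughly 35 mm above the reported TCP. I'll lower partway, to a height that is safe under either reading, and check there.

step_arm(
  dr=[
    [0,0,0],
    [0,0,0],
    [0,0,0],
    [0,0,0],
    [0,0,0],
    [0,0,0],
    [0,0,0],
    [0,0,0],
  ],
  xyz=[
    [0,0,0.4],
    [0,0,0.9],
    [0,0,1.4],
    [0,0,1.9],
    [0,0,2.2],
    [0,0,2.2],
    [0,0,2.2],
    [0,0,2.2],
  ],
  gripper=[0,0,0,0,0,0,0,0],
)

```text
time: 3.05
ee_pos: [0.4253, -0.1446, 0.033]
tcp_rot: [179.9, -0.1, 15.1]
wrist_force: [-0.3, 0.3, 0.2]
opening: 0.0003
```

```bash
cat > look.py <<'E'
import sys
from h import *
tag=sys.argv[1]
o=bot.get_obs(); print(o['time'],o['ee_pos'],o['tcp_rot'],o['wrist_force'],o['opening'])
X=np.array(o['ee_pos'])
q=np.radians(15.05);c,s=np.cos(q),np.sin(q);d=np.array([c,s,0]);l=np.array([-s,c,0])
D=X[:2]-[.56,-.10566]; print('chute',np.round(1000*np.array([c*D[0]+s*D[1],-s*D[0]+c*D[1]]),1))
p=bot.camera('side'); pickle.dump(p,open(f'side{tag}.pkl','wb'))
im=cv2.cvtColor(p['image'],cv2.COLOR_RGB2BGR)
x0,y0=225,155
cr=cv2.resize(im[y0:y0+100,x0:x0+140],None,fx=5,fy=5,interpolation=cv2.INTER_NEAREST)
P=lambda v:tuple(int(k) for k in (v-[x0,y0]+.5)*5)
for b in (0,35): cv2.circle(cr,P(proj(p,X+[0,0,b/1e3])),2,(0,0,255),-1)
cv2.imwrite(f'pics/s{tag}.png',cr)
p=bot.camera('wrist'); save(p,'w'+tag); pickle.dump(p,open(f'wrist{tag}.pkl','wb'))
E
python3 look.py 2
```

```text
3.05 [ 0.42528222 -0.14455511  0.03295504] [ 1.79947169e+02 -7.70563437e-02  1.50600239e+01] [-0.27666533  0.27075686  0.20853936] 0.00026302337583603306
chute [-140.2   -2.6]
```

View pics/s2.png

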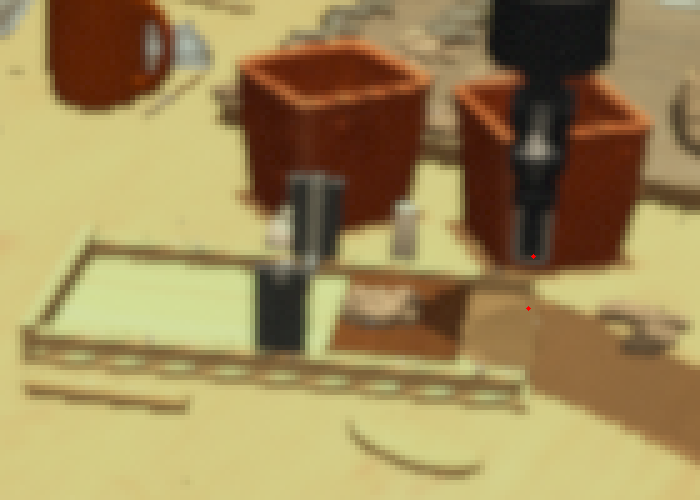

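View pics/w2.png

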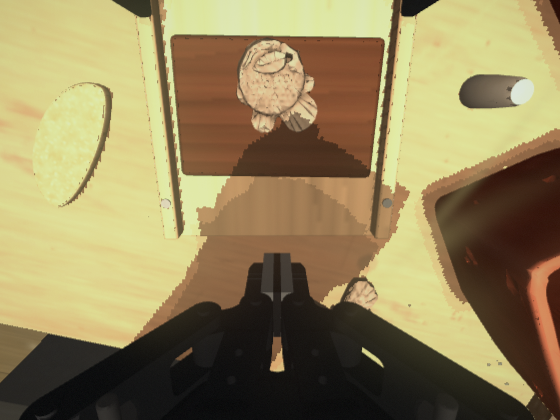

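Both cameras again place the real tip about 35 mm above the reported TCP: side view tip at crop (533,258), wrist view row 253. I'll move in over the deck, go lower, and check the force.

step_arm(
  dr=[
    [0,0,0],
    [0,0,0],
    [0,0,0],
    [0,0,0],
    [0,0,0],
    [0,0,0],
    [0,0,0],
    [0,0,0],
  ],
  xyz=[
    [0.15,0,0.0],
    [0.3,0,0.1],
    [0.3,0,0.2],
    [0.3,0,0.3],
    [0.3,0,0.4],
    [0.3,0,0.45],
    [0.3,0,0.45],
    [0.3,0,0.45],
  ],
  gripper=[0,0,0,0,0,0,0,0],
)

```text
time: 3.95
ee_pos: [0.4362, -0.1412, 0.0138]
tcp_rot: [180.0, -0.0, 15.1]
wrist_force: [0.4, 0.1, 0.3]
opening: -0.0003
```

```bash
python3 look.py 3
```

```text
3.95 [ 0.43616146 -0.14123596  0.01384426] [ 1.79998865e+02 -2.70709984e-03  1.50545944e+01] [0.38001641 0.12292499 0.33853533] -0.0002906808273946828
chute [-128.8   -2.2]
```

View pics/s3.png

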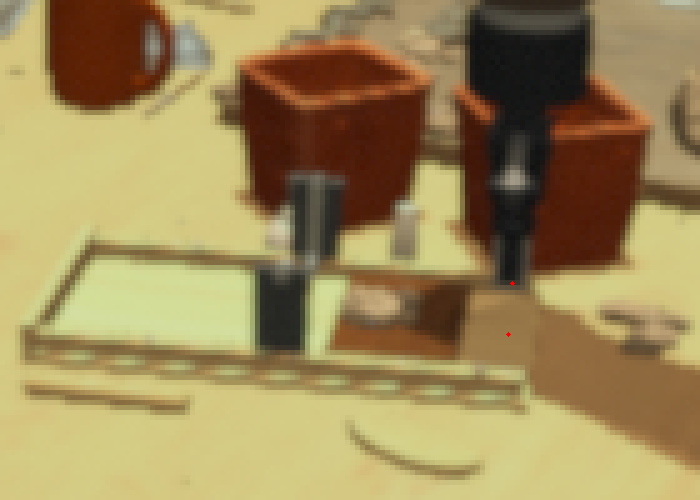

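View pics/w3.png

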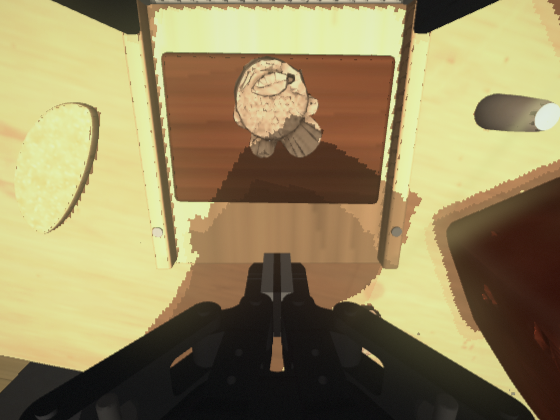

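step_arm(
  dr=[
    [0,0,0],
    [0,0,0],
    [0,0,0],
    [0,0,0],
    [0,0,0],
    [0,0,0],
    [0,0,0],
    [0,0,0],
  ],
  xyz=[
    [0,0,0.04],
    [0,0,0.08],
    [0,0,0.12],
    [0,0,0.16],
    [0,0,0.2],
    [0,0,0.24],
    [0,0,0.28],
    [0,0,0.28],
  ],
  gripper=[0,0,0,0,0,0,0,0],
)

```text
time: 4.85
ee_pos: [0.436, -0.1411, 0.0023]
tcp_rot: [-180.0, 0.0, 15.1]
wrist_force: [-0.1, -0.2, -0.2]
opening: -0.0
```

No contact with the reported TCP below the deck top, so the images are right. I'll continue down in stages.

step_arm(
  dr=[
    [0,0,0],
    [0,0,0],
    [0,0,0],
    [0,0,0],
    [0,0,0],
    [0,0,0],
    [0,0,0],
    [0,0,0],
  ],
  xyz=[
    [0,0,0.06],
    [0,0,0.12],
    [0,0,0.18],
    [0,0,0.24],
    [0,0,0.3],
    [0,0,0.36],
    [0,0,0.4],
    [0,0,0.4],
  ],
  gripper=[0,0,0,0,0,0,0,0],
)

```text
time: 5.65
ee_pos: [0.436, -0.1412, -0.0137]
tcp_rot: [-180.0, 0.0, 15.1]
wrist_force: [-0.8, 0.1, 0.9]
opening: 0.0002
```

```bash
python3 look.py 4
```

```text
5.65 [ 0.4360498  -0.14116366 -0.01367472] [-1.79987781e+02  1.71688697e-02  1.50575272e+01] [-0.77897118  0.14038148  0.89892771] 0.0002072454060907238
chute [-128.9   -2.1]
```

View pics/s4.png

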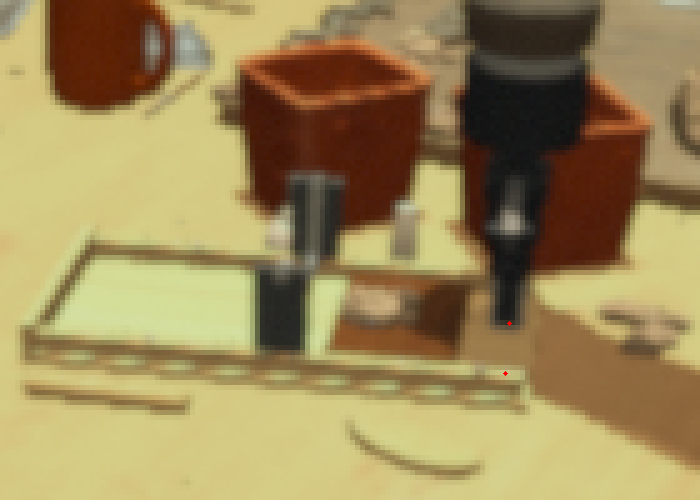

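View pics/w4.png

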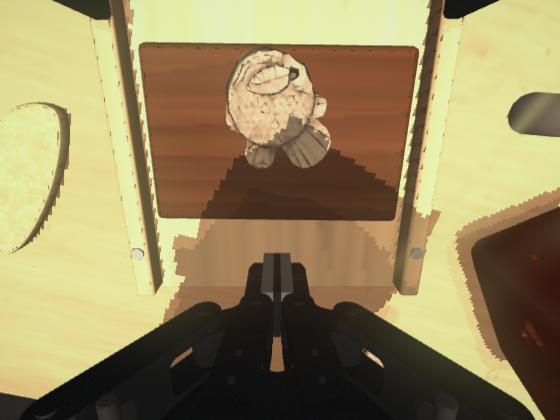

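step_arm(
  dr=[
    [0,0,0],
    [0,0,0],
    [0,0,0],
    [0,0,0],
    [0,0,0],
    [0,0,0],
    [0,0,0],
    [0,0,0],
  ],
  xyz=[
    [0,0,0.03],
    [0,0,0.06],
    [0,0,0.09],
    [0,0,0.12],
    [0,0,0.15],
    [0,0,0.18],
    [0,0,0.2],
    [0,0,0.2],
  ],
  gripper=[0,0,0,0,0,0,0,0],
)

```text
time: 6.55
ee_pos: [0.4361, -0.1412, -0.0216]
tcp_rot: [-180.0, 0.0, 15.1]
wrist_force: [0.6, 0.6, -0.2]
opening: 0.0002
```

```bash
python3 look.py 5
```

```text
6.55 [ 0.43612292 -0.14119946 -0.02155394] [-1.79994255e+02  8.56847555e-03  1.50555842e+01] [ 0.58863366  0.56323607 -0.16324409] 0.00020519379406086635
chute [-128.9   -2.2]
```

View pics/s5.png

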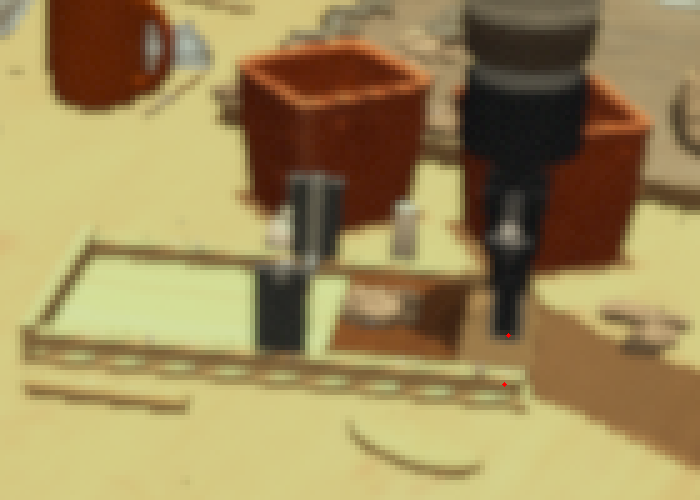

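View pics/w5.png

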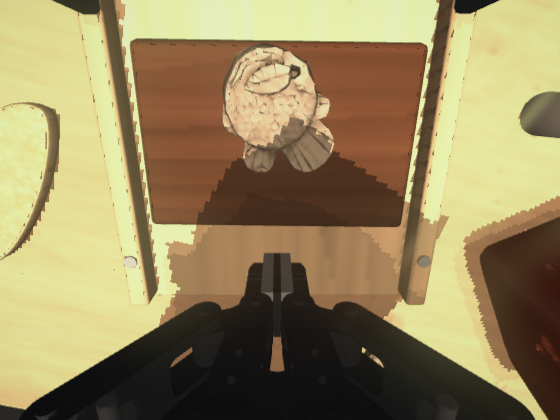

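step_arm(
  dr=[
    [0,0,0],
    [0,0,0],
    [0,0,0],
    [0,0,0],
    [0,0,0],
    [0,0,0],
    [0,0,0],
    [0,0,0],
  ],
  xyz=[
    [0,0,0.01],
    [0,0,0.02],
    [0,0,0.03],
    [0,0,0.04],
    [0,0,0.05],
    [0,0,0.05],
    [0,0,0.05],
    [0,0,0.05],
  ],
  gripper=[0,0,0,0,0,0,0,0],
)

```text
time: 7.45
ee_pos: [0.4362, -0.1412, -0.0234]
tcp_rot: [-180.0, -0.0, 15.1]
wrist_force: [1.1, -0.5, 0.1]
opening: -0.0001
```

step_arm(
  dr=[
    [0,0,0],
    [0,0,0],
    [0,0,0],
    [0,0,0],
    [0,0,0],
    [0,0,0],
    [0,0,0],
    [0,0,0],
  ],
  xyz=[
    [0,0,0.01],
    [0,0,0.02],
    [0,0,0.03],
    [0,0,0.04],
    [0,0,0.04],
    [0,0,0.04],
    [0,0,0.04],
    [0,0,0.04],
  ],
  gripper=[0,0,0,0,0,0,0,0],
)

```text
time: 8.25
ee_pos: [0.4362, -0.1412, -0.0235]
tcp_rot: [180.0, -0.0, 15.1]
wrist_force: [-7.4, 1.6, 17.0]
opening: 0.0003
```

The deck contact (17 N) came at TCP z = -0.0235, so the true tip is about 31.5 mm above the reported TCP. I'll raise about 3 mm off the deck and approach the edge.

step_arm(
  dr=[
    [0,0,0],
    [0,0,0],
    [0,0,0],
    [0,0,0],
    [0,0,0],
    [0,0,0],
    [0,0,0],
    [0,0,0],
  ],
  xyz=[
    [0,0,-0.05],
    [0,0,-0.1],
    [0.05,0,-0.11],
    [0.1,0,-0.11],
    [0.15,0,-0.11],
    [0.2,0,-0.11],
    [0.25,0,-0.11],
    [0.25,0,-0.11],
  ],
  gripper=[0,0,0,0,0,0,0,0],
)

```text
time: 9.05
ee_pos: [0.4461, -0.1385, -0.0207]
tcp_rot: [-180.0, 0.0, 15.1]
wrist_force: [-0.2, 0.7, -0.3]
opening: 0.0002
```

```bash
python3 look.py 6
```

```text
9.05 [ 0.44606339 -0.13852729 -0.020718  ] [-1.79995212e+02  3.35853031e-03  1.50677771e+01] [-0.15208538  0.72723555 -0.33465545] 0.00020815474898556758
chute [-118.6   -2.2]
```

View pics/w6.png

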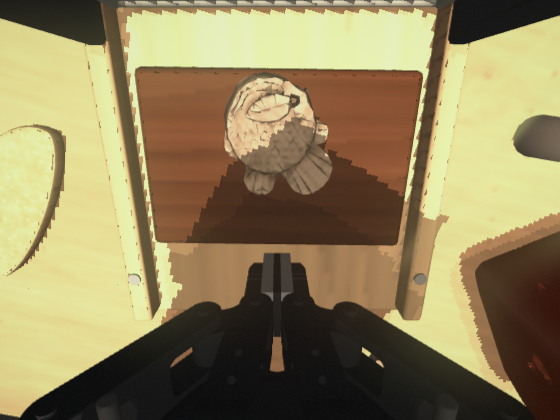

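step_arm(
  dr=[
    [0,0,0],
    [0,0,0],
    [0,0,0],
    [0,0,0],
    [0,0,0],
    [0,0,0],
    [0,0,0],
    [0,0,0],
  ],
  xyz=[
    [0.07,0,0],
    [0.14,0,0],
    [0.25,0,0],
    [0.4,0,0],
    [0.55,0,0],
    [0.7,0,0],
    [0.8,0,0],
    [0.85,0,0],
  ],
  gripper=[0,0,0,0,0,0,0,0],
)

```text
time: 9.95
ee_pos: [0.4791, -0.1296, -0.0207]
tcp_rot: [-180.0, 0.0, 15.1]
wrist_force: [-2.6, -0.5, 2.5]
opening: 0.0002
```

```bash
python3 look.py 7
```

```text
9.95 [ 0.47908187 -0.12962981 -0.020659  ] [-1.79997955e+02  9.82645515e-03  1.50730276e+01] [-2.62997164 -0.51159233  2.53809432] 0.00015193059689962824
chute [-84.4  -2.1]
```

View pics/w7.png

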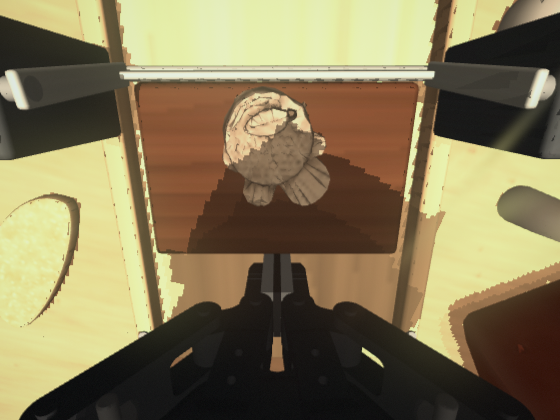

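View pics/s7.png

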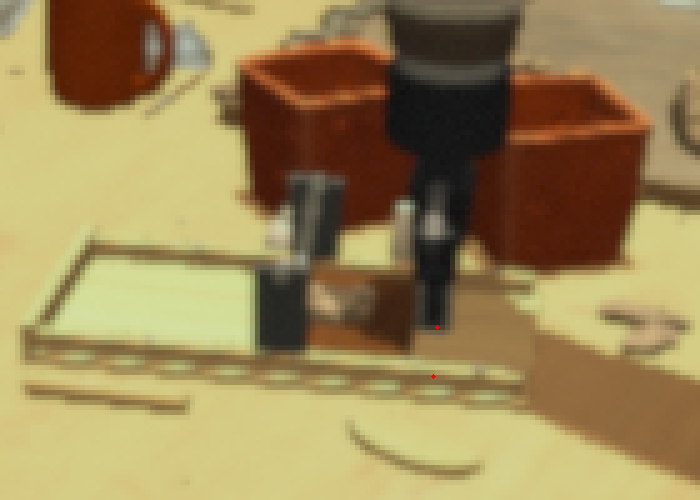

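step_arm(
  dr=[
    [0,0,0],
    [0,0,0],
    [0,0,0],
    [0,0,0],
    [0,0,0],
    [0,0,0],
    [0,0,0],
    [0,0,0],
  ],
  xyz=[
    [0.1,0,0],
    [0.25,0,0],
    [0.45,0,0],
    [0.65,0,0],
    [0.85,0,0],
    [1.05,0,0],
    [1.2,0,0],
    [1.25,0,0],
  ],
  gripper=[0,0,0,0,0,0,0,0],
)

```text
time: 10.85
ee_pos: [0.5276, -0.1166, -0.0207]
tcp_rot: [-180.0, -0.0, 15.1]
wrist_force: [-2.9, -0.9, 1.8]
opening: -0.0
```

```bash
python3 look.py 8
```

```text
10.85 [ 0.52761717 -0.11659542 -0.02068407] [-1.79999905e+02 -1.62967862e-04  1.50767357e+01] [-2.91771723 -0.92607323  1.75487713] -2.0868704215380633e-06
chute [-34.1  -2.2]
```

View pics/w8.png

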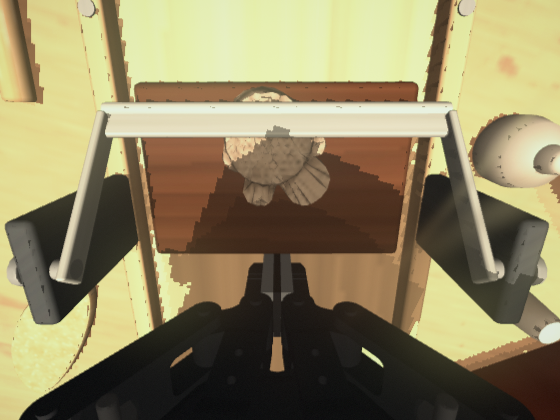

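View pics/s8.png

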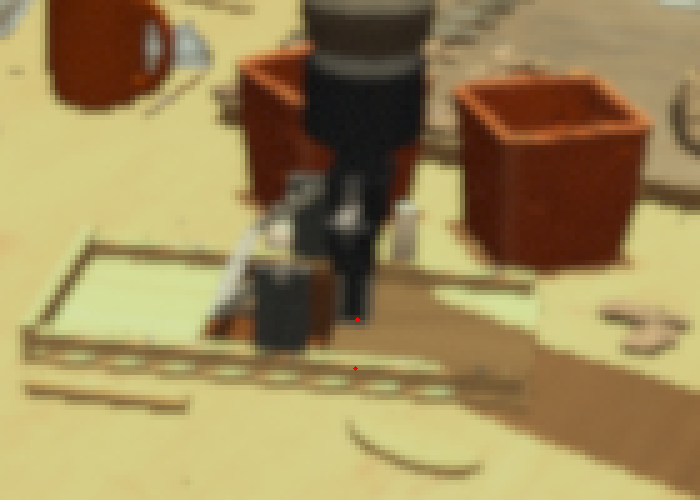

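step_arm(
  dr=[
    [0,0,0],
    [0,0,0],
    [0,0,0],
    [0,0,0],
    [0,0,0],
    [0,0,0],
    [0,0,0],
    [0,0,0],
  ],
  xyz=[
    [0.1,0,0],
    [0.2,0,0],
    [0.3,0,0],
    [0.4,0,0],
    [0.5,0,0],
    [0.6,0,0],
    [0.7,0,0],
    [0.75,0,0],
  ],
  gripper=[0,0,0,0,0,0,0,0],
)

```text
time: 11.75
ee_pos: [0.5563, -0.1089, -0.0207]
tcp_rot: [-180.0, 0.0, 15.1]
wrist_force: [-2.4, -0.9, 1.0]
opening: -0.0
```

```bash
python3 look.py 9
```

```text
11.75 [ 0.5563084  -0.10888143 -0.02066873] [-1.79997663e+02  3.48041095e-04  1.50636992e+01] [-2.41130115 -0.93113955  0.98979598] -1.2441657136546953e-05
chute [-4.4 -2.2]
```

View pics/w9.png

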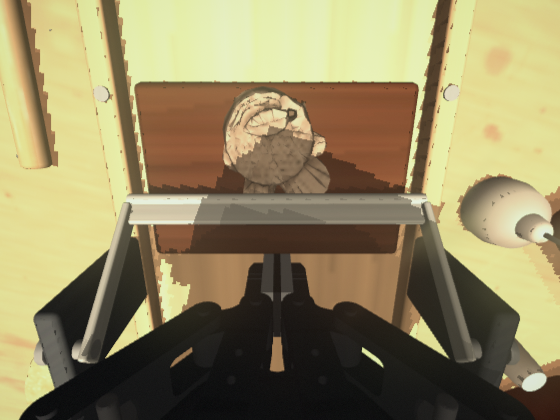

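View pics/s9.png

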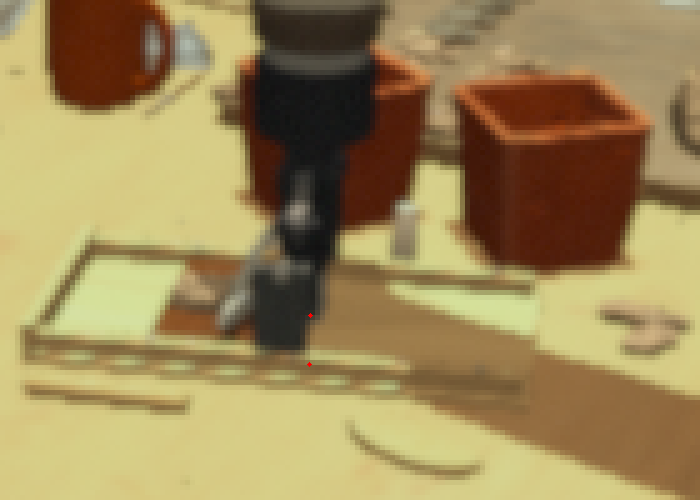

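step_arm(
  dr=[
    [0,0,0],
    [0,0,0],
    [0,0,0],
    [0,0,0],
    [0,0,0],
    [0,0,0],
    [0,0,0],
    [0,0,0],
  ],
  xyz=[
    [0.1,0,0],
    [0.22,0,0],
    [0.36,0,0],
    [0.5,0,0],
    [0.63,0,0],
    [0.73,0,0],
    [0.8,0,0],
    [0.82,0,0],
  ],
  gripper=[0,0,0,0,0,0,0,0],
)

```text
time: 12.65
ee_pos: [0.5866, -0.1008, -0.0203]
tcp_rot: [180.0, 0.1, 15.0]
wrist_force: [-13.7, -3.1, 8.6]
opening: 0.0001
```

```bash
python3 look.py 10; python3 - <<'E'
from h import *
p=pickle.load(open('wrist10.pkl','rb'))
q=[.56,-.10566,np.radians(15.05)];c,s=np.cos(q[2]),np.sin(q[2])
def tc(X): d=X[:2]-np.array(q[:2]); return np.round(1000*np.array([c*d[0]+s*d[1],-s*d[0]+c*d[1]]),1)
for uv in [(160,253),(398,253),(137,83),(417,83)]: print(uv,tc(onz(p,uv,.018)))
E
```

```text
12.65 [ 0.5866466  -0.10077081 -0.02034947] [1.79992460e+02 1.42658055e-01 1.50418254e+01] [-13.66937645  -3.07840751   8.5911401 ] 8.521930397792773e-05
chute [27.  -2.2]
(160, 253) [38.9 55.5]
(398, 253) [ 38.9 -62.1]
(137, 83) [117.   55.3]
(417, 83) [117.  -59.9]
```

View pics/w10.png

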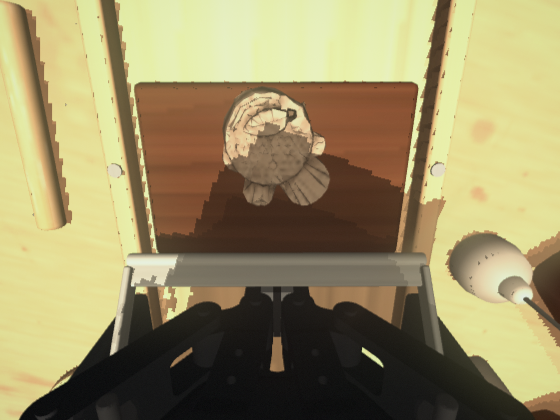

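View pics/s10.png

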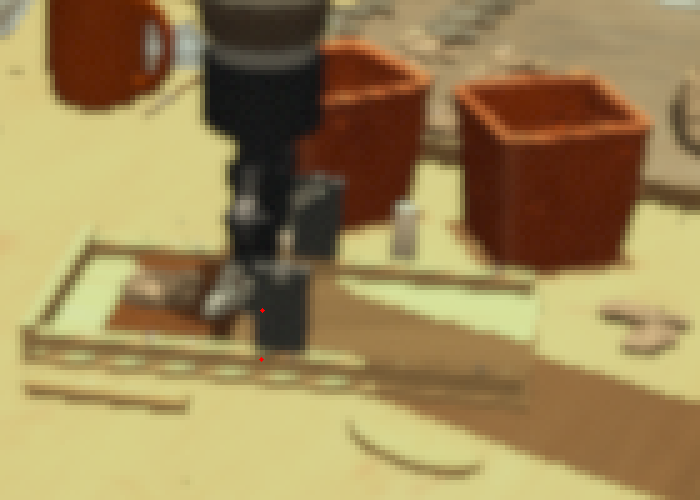

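The board's rear edge is about 37 mm past the flap, and the force has risen to 14 N because the flap is leaning on the fingers. I'll stop pushing and draw straight back.

step_arm(
  dr=[
    [0,0,0],
    [0,0,0],
    [0,0,0],
    [0,0,0],
    [0,0,0],
    [0,0,0],
    [0,0,0],
    [0,0,0],
  ],
  xyz=[
    [-0.08,0,0],
    [-0.18,0,0],
    [-0.3,0,0],
    [-0.42,0,0],
    [-0.54,0,0],
    [-0.66,0,0],
    [-0.78,0,0],
    [-0.8,0,0],
  ],
  gripper=[0,0,0,0,0,0,0,0],
)

```text
time: 13.55
ee_pos: [0.5562, -0.1089, -0.0205]
tcp_rot: [180.0, -0.0, 15.0]
wrist_force: [-0.3, -0.1, -0.1]
opening: 0.0001
```

```bash
python3 look.py 11
```

```text
13.55 [ 0.55622436 -0.10894125 -0.02051502] [ 1.79998926e+02 -1.97111835e-03  1.50446138e+01] [-0.31909177 -0.13848176 -0.09953523] 6.545855713871308e-05
chute [-4.5 -2.2]
```

View pics/w11.png

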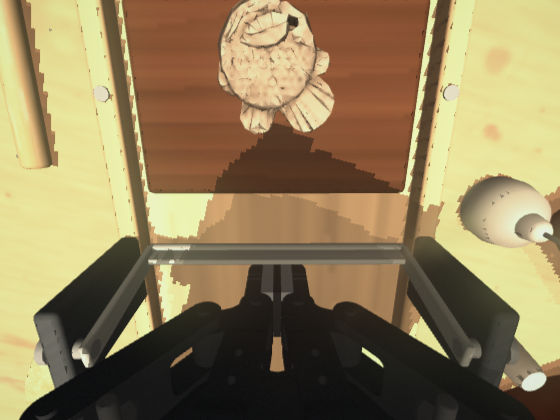

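View pics/s11.png

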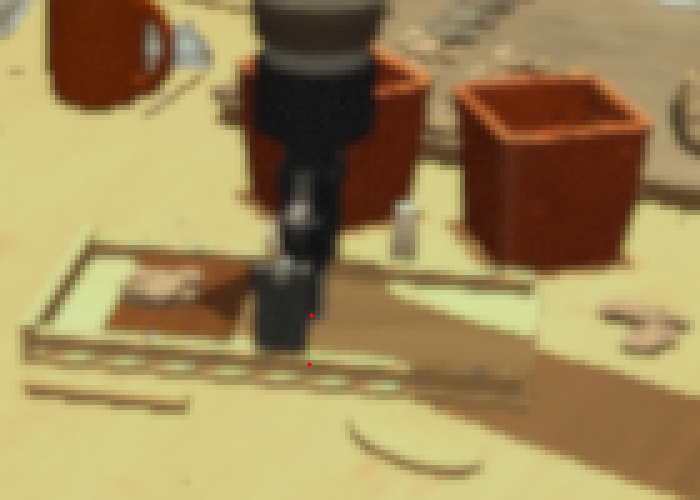

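The flap panel (row 253) is now dropping behind the board, whose rear edge is at row 192, with a clear gap between them. I'll carry on straight back and then lift.

step_arm(
  dr=[
    [0,0,0],
    [0,0,0],
    [0,0,0],
    [0,0,0],
    [0,0,0],
    [0,0,0],
    [0,0,0],
    [0,0,0],
  ],
  xyz=[
    [-0.2,0,0],
    [-0.5,0,0],
    [-0.9,0,0],
    [-1.3,0,0],
    [-1.7,0,0],
    [-2.1,0,0],
    [-2.4,0,0],
    [-2.5,0,0],
  ],
  gripper=[0,0,0,0,0,0,0,0],
)

```text
time: 14.45
ee_pos: [0.4589, -0.1351, -0.0206]
tcp_rot: [180.0, 0.0, 15.0]
wrist_force: [0.1, -0.2, -0.4]
opening: -0.0
```

step_arm(
  dr=[
    [0,0,0],
    [0,0,0],
    [0,0,0],
    [0,0,0],
    [0,0,0],
    [0,0,0],
    [0,0,0],
    [0,0,0],
  ],
  xyz=[
    [0,0,-0.4],
    [0,0,-0.9],
    [0,0,-1.5],
    [0,0,-2.2],
    [0,0,-2.9],
    [0,0,-3.5],
    [0,0,-3.8],
    [0,0,-3.8],
  ],
  gripper=[0,0,0,0,0,0,0,0],
)

```text
time: 15.25
ee_pos: [0.461, -0.135, 0.1327]
tcp_rot: [179.9, -0.1, 15.1]
wrist_force: [0.4, -0.2, 0.0]
opening: 0.0002
```

```bash
python3 look.py 12; python3 - <<'E'
from h import *
p=bot.camera('top'); save(p,'top12'); pickle.dump(p,open('top12.pkl','wb'))
E
```

```text
15.25 [ 0.4610338  -0.13498106  0.1327    ] [ 1.79926374e+02 -1.28088186e-01  1.50619253e+01] [ 0.43924284 -0.19928524  0.02125628] 0.00019994742346896222
chute [-103.2   -2.6]
```

View pics/w12.png

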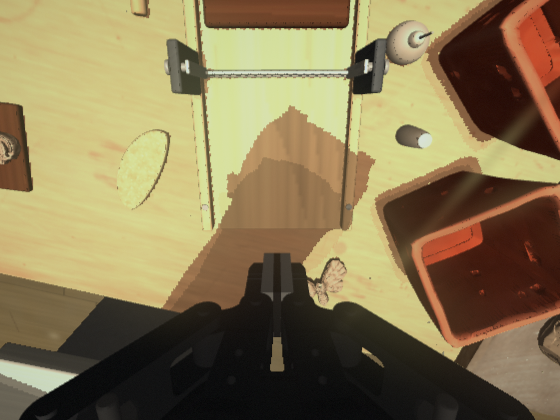

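View pics/s12.png

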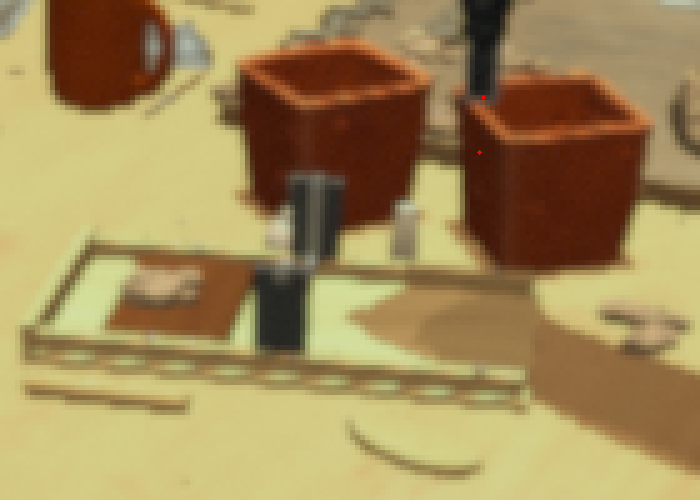

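View pics/top12.png

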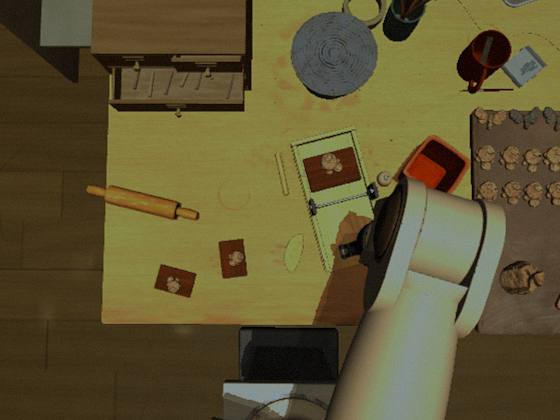

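The flap line at wrist row 73 looks the same as it did hanging shut at the start. The board's rear edge, at row 28, is beyond it, and the bystanders look unmoved. I'll hand in.

```bash
python3 - <<'E'
from h import *
a=pickle.load(open('top0.pkl','rb'));p=pickle.load(open('top12.pkl','rb'))
for th in ['rib','stopper','dowel','trailer','moth','pin']:
    f=lambda q:None
p=bot.camera('wrist')
q=[.56,-.10566,np.radians(15.05)];c,s=np.cos(q[2]),np.sin(q[2])
def tc(X): d=X[:2]-np.array(q[:2]); return np.round(1000*np.array([c*d[0]+s*d[1],-s*d[0]+c*d[1]]),1)
print('panel top',tc(onz(p,(277,70),.027)),'bead',tc(onz(p,(277,76),.016)),'board rear',tc(onz(p,(277,27),.018)))
print(bot.get_obs()['wrist_force']); bot.job_done()
E
```

```text
panel top [ 2.7 -1.9] bead [-1.1 -1.9] board rear [35.9 -1.9]
[ 0.04298762 -0.4030726  -0.22169244]
the job is handed in; nothing more can be done
```

I pushed the ware board with shut fingertips on the middle of its rear edge, along the chute and through the flap. I then drew the fingers straight back and lifted clear. The job is handed in, at about 15.4 s.

**Last checks**
- **Board:** its rear edge measures about 36 mm past the flap (the target was 37 mm). It lies between the rails with the fish on it.
- **Flap:** the panel is back at x≈0 and hangs shut, the same as at the start.
- **Robot:** it touches nothing, with wrist force near 0.
- **Bystanders:** I compared them only by eye in the pictures. They look unmoved where visible, but in the last top view the arm hides the stopper and the moth.

**What disagreed**
- **Tip height:** the fingertips actually ended about 31.5 mm above the reported TCP. I saw this in the wrist and side pictures and confirmed it with one touch on the deck (17 N), then set the push height from that touch.
- **End of the push:** the force rose to about 14 N in the last few millimetres, most likely from the flap leaning on the fingers, so I stopped there.
- **Calibration:** the top and wrist cameras differed by about 2 mm on the chute's position, within their stated accuracy.

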